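Roll a tin into its seat in the tin rack

ROBOT

A 6-joint arm with a two-finger parallel gripper is mounted at the origin on a cart in front of the work surface, level with it; the furniture and walls round the work are solid. World frame = base frame: x ahead of the robot, y to its left, z up, the work surface at z = 0. Lengths are in m, angles in rad, forces in N, time in s.
With the tool pointing down it reaches from about 0.35 to 0.975 m from the base axis. Payload 4.9 kg.
Tool frame: the origin (TCP) lies at the very end of the fingers, on their centre line; the grasp point (between the pads) lies 19 mm behind it; z points along the fingers, y is the line along which they close (so a half turn about z gives the same grasp; the last joint's range is limited). The gripper opens to 85 mm and grips with 20 to 120 N. Pads are 22 mm wide; open, the fingers measure 114 mm over their backs; the gripper's body (76 mm by 85 mm) begins 54 mm behind the grasp point. The pads swing forward as they close: fully open they stand 13 mm farther back than shut.
Start: joints at [-1.336, 0.053, 1.613, -0, 1.476, -0.119], TCP at [0.217, -0.586, 0.231] pointing down, gripper open.
Joint ranges: [-3.01, 3.01], [-1.01, 2.22], [0.06, 2.58], [-1.02, 4.17], [0.09, 2.62], [-3.14, 3.14]. Speed limits (rad/s): [2.57, 2.57, 3.14, 3.14, 3.14, 3.14].

INTERFACE

Orientations are given as a unit quaternion [w, x, y, z].
In Python, from rig import state, camera, job_done, spot_in, pinpoint gives the robot as it stands.
- The arm moves only by the tool play_rows, never from a script. Its argument "rows" is a list of rows, each a list of 2 entries, a list of its own where there are three numbers: the shift along the world's x, y, z in m, then the turn, a rotation vector about the world's x, y, z in rad. In form: [[[tx, ty, tz], [wx, wy, wz]], ...]. A call has 1 to 12 rows; each row is the pose to reach, as a shift and turn from the pose commanded when the call began; what a row does not reach only later rows make up. A row lasts 1/12 s, in which the tool goes at most 41.7 mm and 7.16 degrees, less where a joint would pass 70% of its speed; a pose out of reach is approached as far as the arm can. A call with a gripper value outside its range is refused whole. "jaw" is the gripper command: -1 is shut, 1 is fully open, values between are in proportion, set as the call begins (left out, the last holds). The fingers move at their own pace and stop on an object; the grip force is fixed at half the most. Time passes only in rows, so rows that repeat a pose let the fingers close. It gives the time, the measured TCP pose, the force, the opening and the grip force at its end, in the units of the state.
- state(): the state, without advancing time (a new reading comes with each control period).
- camera(name): name is "side" or "top"; returns a dict with "pixels" (400x640x3 uint8, red, green, blue), "camera_matrix" (3x3 intrinsics, pixels), "world_from_camera" (4x4, takes a point from camera to world coordinates). Camera axes: x right, y down, z forward; pixel columns grow to the right and rows downward; lengths in m; the calibration is good to about 2 mm. A picture is of the moment at which its call begins. There is no depth.
- job_done(): hands the job in; it is judged then, once.
Trained networks look in a picture, given as the dict that the camera call returned (one of the last four; its "shot" number tells which), for a name from the list of things; names that differ only in an ending like _2 or _b are one class to them, and where a whole thing is asked for, a point or a joint stands for the part that bears it (a point fixed in the world has none). Each returns a list of dicts, best first, with "p" (0 to 1); they miss things now and then, are a little off and sometimes report something else, mostly with a low value. They report only what shows in the picture. A call takes as long as a camera call. They do not tell look-alikes from the thing itself.
- spot_in(picture, query): "point" ([x, y, z] in m, in world coordinates, good to about 4 mm: the middle of the surface that is visible of it).
- pinpoint(picture, query): "point" ([x, y, z] in m, in world coordinates, good to about 4 mm: a listed point, or the origin of a listed thing).
The state is a dict: "t": time; "qpos": joint angles; "dq": joint speeds; "joint_efforts": joint torques, N m; "ee_pos": TCP position; "tcp_rot": TCP orientation; "force": force on the tool from outside, world axes, zero at the start; "ft_torque": the same for the moment, N m; "width": opening from 0.0 (shut) to 1.0 (fully open); "grasp_force": force on a finger pad.
Only numpy, scipy, OpenCV 4.12 (cv2) and the standard library are available. Lean on these libraries where they do the work, as an engineer would, in place of code of your own. Each camera call takes 0.05 s, during which the arm holds its last target. There are 200 camera calls.

TASK

Put the loose tin away: without gripping or lifting it, roll it along the tin rack by pushing only on its top with the fingertips, until it drops into the free seat beside the tin that is already in the rack, and lies still there. Make it really roll rather than slide, leave the other tin in its seat, and leave everything else where it is.

Things in the scene. Friction and masses are not known exactly. Their poses are not given: they have to be found in the camera images.
- tin_center (a point): centre of the loose tin, the one nearer the open left end of the rack: a food tin 75 mm across, 58 mm long, about 0.26 kg, lying on its side in the rack. Its z lies along the tin's axis, x and y turn as it rolls (x starts pointing down). On the flat floor it is 38 mm above the floor. It starts 120 to 190 mm from the free seat. Rolling is resisted: after a push it coasts a few cm and stops
- tin_rack: white one-row tin rack, 78 mm wide (its x), 370 mm long (its y), fixed on rubber feet; floor 10 mm above the worktop, side walls 5 mm thick, 32 mm high, 68 mm apart; end wall 52 mm high at its -y end (on the robot's right), open at +y. Origin at the centre of its underside; z up; turned at most 0.35 rad
- seat (a point): middle of the free seat, level with the rack's floor, 59 mm from the rack's origin to -y; x across the rack (along a slot), y along it to the open end, where the loose tin lies, z up. A seat is a slot 36 mm wide across the floor; a tin in it rests on both edges, its centre about 33 mm above this point, 4.5 mm lower than on the floor
- seated_center (a point): centre of the tin already in the rack, same size, lying in the last seat against the end wall, 82 mm beyond the free seat
- tub: white yoghurt tub with red fruit on it, 72 mm across, 71 mm high, left of the rack; origin at the centre of its underside
- sugar_jar: glass jar with a yellow lid, 64 mm across, 100 mm high, left of the rack; origin at the centre of its underside
- timer: white wind-up kitchen timer with a red grip on its dial, 66 mm across, 52 mm high, left of the rack; origin at the centre of its underside
- salt_mill: clear salt shaker with a grey domed cap, 44 mm across, 90 mm high, behind the rack; origin at the centre of its underside
- spice_jar: glass spice jar with a red cap, 45 mm across, 106 mm high, behind the rack; origin at the centre of its underside
Things that resemble listed ones, but are neither listed nor needed, are in the scene too. What is shaped like the part that bears tin_center but blue is not meant.

How it is judged:
By the outcome, as a careful person would: the job done as asked, in the order asked, and still so for the second after the job is handed in, with the robot touching nothing.
It also fails if it takes over 64 s, if anything falls off the work surface, if the arm or the gripper's body presses on something with over 40 N, if the wrist force passes 120 N, or if a joint passes its speed limit or range.

## Working session

There is one attempt and no reset: what is moved stays moved. The work goes in short steps, Python scripts to look and compute and a tool call to move; the robot and the scene stay as the last step left them, time stands still between calls to the robot, and variables do not carry over. Pictures are saved under pics/ and viewed, at most 10 in all, crops included, and the job is handed in when it is done.

Besides the shell and the picture viewer there is one more tool, called after ">>>" as a command line: name --argument value ..., lists and objects as JSON in quotes. play_rows: Moves the arm, as the interface text tells. Its arguments: {"type":"object","properties":{"rows":{"type":"array"},"jaw":{"type":"number"}},"required":["rows"]}

```bash
mkdir -p pics; ls
python3 - <<'E'
from rig import *
import cv2,json
s=state();print({k:s[k] for k in('t','ee_pos','tcp_rot','force','width')})
for n in('side','top'):
    c=camera(n);cv2.imwrite(f'pics/{n}0.png',c['pixels'][:,:,::-1])
    print(n,c['camera_matrix'],c['world_from_camera'])
    for q in('tin_center','seat','seated_center','tin_rack'):
        print(q,[(d['p'],d['point']) for d in pinpoint(c,q)][:3])
E
```

```text
pics
{'t': 0.0, 'ee_pos': array([ 0.21636961, -0.5856817 ,  0.23007361]), 'tcp_rot': array([-1.01623664e-03,  9.84400508e-01,  1.75939203e-01, -6.96297362e-05]), 'force': array([-0.04910637,  0.03317245,  0.24970365]), 'width': 1.0053942706905037}
side [[492.9997426    0.         325.63554497]
 [  0.         492.9997426  192.59985479]
 [  0.           0.           1.        ]] [[ 0.99362907 -0.0455737   0.10307432  0.40502054]
 [-0.1126439  -0.37276515  0.92106324 -0.83351222]
 [-0.00355374 -0.9268059  -0.37552389  0.51887575]
 [ 0.          0.          0.          1.        ]]
tin_center [(0.63, [0.491, 0.2164, 0.0449]), (0.37, [0.5416, 0.0541, 0.0108]), (0.24, [0.682, 0.3748, -0.0003])]
seat [(0.66, [0.5413, 0.0563, 0.0122]), (0.19, [0.6826, 0.3744, -0.0001])]
seated_center [(0.94, [0.5653, -0.029, 0.0403])]
tin_rack [(0.57, [0.5213, 0.1049, -0.0005])]
top [[519.05177631   0.         313.19127738]
 [  0.         519.05177631 194.92335351]
 [  0.           0.           1.        ]] [[-0.02849809 -0.98877181  0.1466907   0.36952044]
 [-0.99953045  0.02984049  0.00695838  0.3090634 ]
 [-0.01125758 -0.14642352 -0.98915794  1.33057441]
 [ 0.          0.          0.          1.        ]]
tin_center [(0.88, [0.4883, 0.2116, 0.0487]), (0.82, [0.4793, 0.3979, 0.0322])]
seat [(0.67, [0.5451, 0.052, 0.0075]), (0.23, [0.6823, 0.1107, -0.0003])]
seated_center [(0.56, [0.5658, -0.0244, 0.0439])]
tin_rack [(0.9, [0.5258, 0.11, -0.0001])]
```

View pics/side0.png

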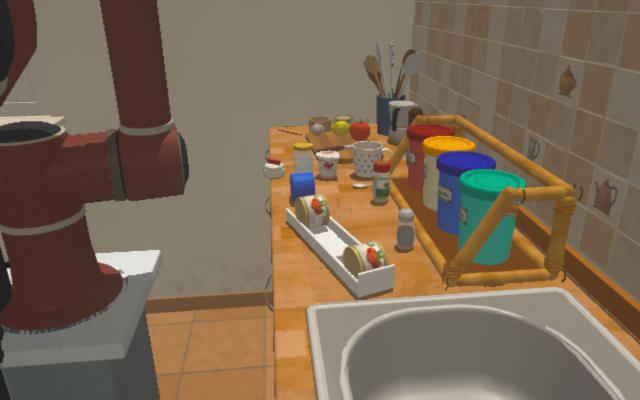

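View pics/top0.png

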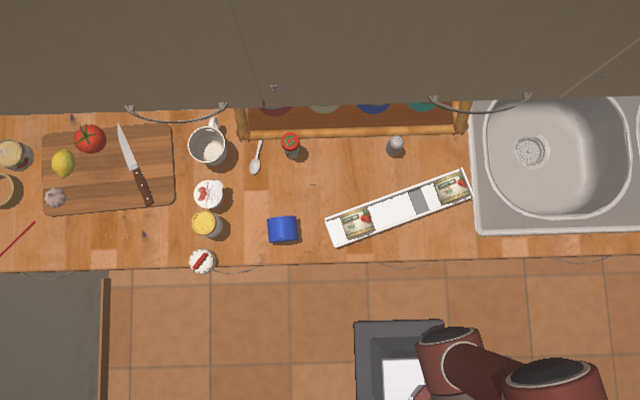

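The side view shows the label-printed tin in the rack at (313,210), with the seated tin at (365,258) by the end wall. The top view shows the loose tin at (357,222), the seated tin at (452,186) and the dark free slot at (420,200). The only thing that could be taken for it is the blue tin, outside the rack at top (283,230) / side (302,187). I choose the printed one in the rack and check it in a crop.

Run:
```python
import cv2
a=cv2.imread('pics/top0.png')[160:255,320:480]
b=cv2.imread('pics/side0.png')[165:295,265:405]
a=cv2.resize(a,None,fx=5,fy=5,interpolation=cv2.INTER_CUBIC);cv2.imwrite('pics/c1.png',a)
b=cv2.resize(b,None,fx=4.5,fy=4.5,interpolation=cv2.INTER_CUBIC);cv2.imwrite('pics/c2.png',b)
```

```text
(no output)
```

View pics/c1.png

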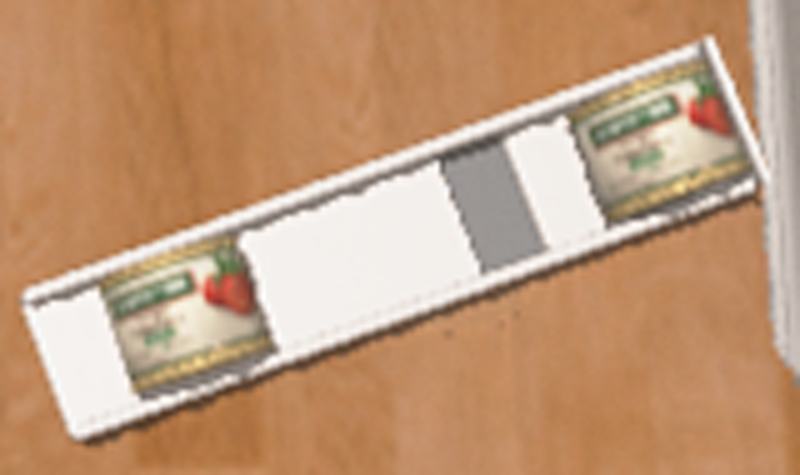

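View pics/c2.png

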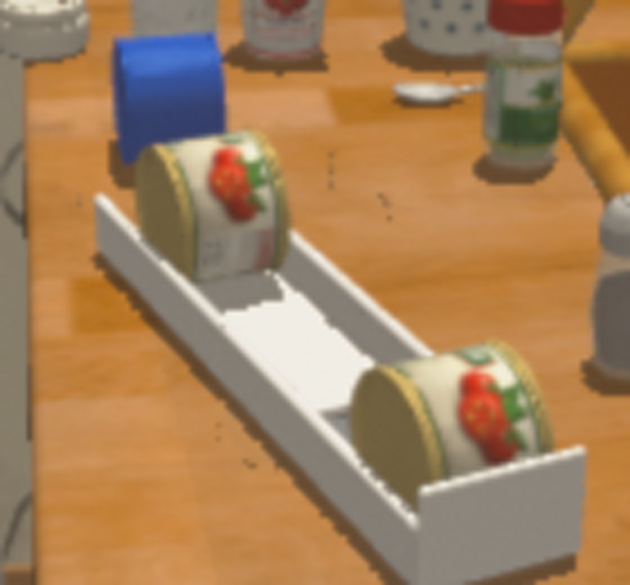

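The crops confirm it: printed loose tin centred at top (357.8,223.6) and side (312,211), slot at top (419.2,201), seated tin at top (453,188.4). The blue tin is behind, outside the rack.

```bash
cat > h.py <<'E'
from rig import *
import numpy as np
def ray(c,px):
    T=np.array(c['world_from_camera']);d=T[:3,:3]@np.linalg.solve(np.array(c['camera_matrix']),[*px,1.]);return T[:3,3],d/np.linalg.norm(d)
def atz(c,px,z):
    o,d=ray(c,px);return o+d*(z-o[2])/d[2]
def tri(a,b):
    A=[np.eye(3)-np.outer(d,d) for o,d in(a,b)];return np.linalg.solve(sum(A),sum(M@o for M,(o,d) in zip(A,(a,b))))
E
python3 - <<'E'
from h import *
t=camera('top');s=camera('side')
p=lambda x,y:(x/5+320,y/5+160)
q=lambda x,y:(x/4.5+265,y/4.5+165)
np.set_printoptions(precision=4,suppress=True)
L=atz(t,p(189,318),.0475);S=atz(t,p(496,205),.01);R=atz(t,p(665,142),.043)
print(L,S,R,'tri tin',tri(ray(t,p(189,318)),ray(s,q(212,205))),'tri seated',tri(ray(t,p(665,142)),ray(s,q(450,425))))
a=atz(t,p(75,438),.04);b=atz(t,p(757,190),.04);print(a,b)
for d in (L-S,S-R,a-b,L-R):print(np.linalg.norm(d[:2]),np.arctan2(-d[0],d[1]))
E
```

```text
[0.4847 0.2097 0.0475] [0.5414 0.0473 0.01  ] [ 0.5664 -0.0324  0.043 ] tri tin [0.4872 0.2098 0.0499] tri seated [ 0.5672 -0.0305  0.0512]
[0.4275 0.2679 0.04  ] [ 0.5412 -0.0774  0.04  ]
0.17199062031229598 0.336140979104549
0.08357022466117377 0.3034861138184559
0.3636016717966892 0.317922799177424
0.25553085923828717 0.32546304646665886
```

>>> play_rows --jaw -1 --rows '[[[0.2,0.3,0],[0,0,0]],[[0.2,0.3,0],[0,0,0]],[[0.2,0.3,0],[0,0,0]],[[0.2,0.3,0],[0,0,0]],[[0.2,0.3,0],[0,0,0]],[[0.2,0.3,0],[0,0,0]],[[0.2,0.3,0],[0,0,0]],[[0.2,0.3,0],[0,0,0]],[[0.2,0.3,0],[0,0,0]],[[0.2,0.3,0],[0,0,-0.03]],[[0.2,0.3,0],[0,0,-0.03]],[[0.2,0.3,0],[0,0,-0.03]]]'

```text
t: 1.6
ee_pos: [0.4166, -0.2862, 0.2314]
tcp_rot: [0.0, 0.987, 0.162, -0.0]
force: [-0.5, 0.4, -0.2]
width: 0.001
grasp_force: 0.0
```

>>> play_rows --rows '[[[0.066,0.508,0],[0,0,0]],[[0.066,0.508,0],[0,0,0]],[[0.066,0.508,0],[0,0,0]],[[0.066,0.508,0],[0,0,0]],[[0.066,0.508,0],[0,0,0]],[[0.066,0.508,0],[0,0,0]],[[0.066,0.508,0],[0,0,0]],[[0.066,0.508,0],[0,0,0]],[[0.066,0.508,0],[0,0,0]],[[0.066,0.508,0],[0,0,0]],[[0.066,0.508,0],[0,0,0]],[[0.066,0.508,0],[0,0,0]]]'

```text
t: 2.6
ee_pos: [0.4814, 0.2106, 0.2315]
tcp_rot: [0.0, 0.987, 0.161, 0.0]
force: [0.7, 0.1, 1.1]
width: 0.003
grasp_force: 0.0
```

>>> play_rows --rows '[[[0,0,-0.04],[0,0,0]],[[0,0,-0.08],[0,0,0]],[[0,0,-0.11],[0,0,0]],[[0,0,-0.125],[0,0,0]],[[0,0,-0.13],[0,0,0]],[[0,0,-0.13],[0,0,0]],[[0,0,-0.13],[0,0,0]]]'

```text
t: 3.18
ee_pos: [0.4821, 0.2091, 0.1025]
tcp_rot: [-0.0, 0.987, 0.161, 0.001]
force: [0.0, 0.1, 1.2]
width: 0.001
grasp_force: 0.0
```

Run:
```python
from h import *
import cv2
s=state();print(s['ee_pos'],s['force'])
ims=[]
for n,(x,y) in(('side',(265,150)),('top',(310,150))):
    c=camera(n);i=c['pixels'][y:y+120,x:x+150,::-1]
    T=np.linalg.inv(np.array(c['world_from_camera']));p=np.array(c['camera_matrix'])@(T@[*s['ee_pos'],1])[:3];print(n,p[:2]/p[2])
    ims.append(cv2.resize(i,None,fx=4,fy=4,interpolation=cv2.INTER_CUBIC)[:, :400] if 0 else cv2.resize(i,(400,320),interpolation=cv2.INTER_CUBIC))
    print([(d['p'],d['point']) for d in pinpoint(c,'tin_center')][:2])
cv2.imwrite('pics/d1.png',np.hstack(ims))
```

```text
[0.48210458 0.20909095 0.10246468] [0.01806207 0.07410451 1.2176942 ]
side [308.37687483 189.87017164]
[(0.75, [0.4917, 0.2135, 0.0456]), (0.62, [0.4758, 0.3994, 0.038])]
top [359.8162527 222.5589397]
[(0.84, [0.477, 0.4014, 0.0316])]
```

View pics/d1.png

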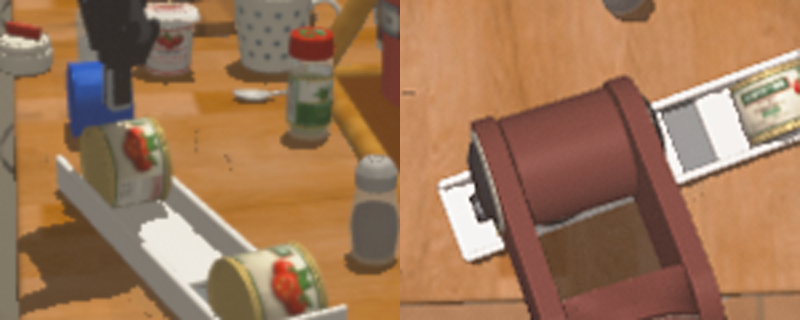

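The side view shows the closed fingertips (~(308,190)) just above and slightly behind the loose tin, which is unmoved; the top view is blocked by the arm. Now I touch down slightly behind the crown.

>>> play_rows --rows '[[[0.003,0.012,-0.006],[0,0,0]],[[0.003,0.012,-0.012],[0,0,0]],[[0.003,0.012,-0.014],[0,0,0]],[[0.003,0.012,-0.016],[0,0,0]],[[0.003,0.012,-0.018],[0,0,0]],[[0.003,0.012,-0.018],[0,0,0]]]'

```text
t: 3.88
ee_pos: [0.4845, 0.2216, 0.0851]
tcp_rot: [-0.0, 0.987, 0.161, 0.0]
force: [-4.0, -0.3, 7.8]
width: -0.005
grasp_force: 3.6
```

Light contact (~7 N). First rolling stroke along the rack direction.

>>> play_rows --rows '[[[0.001,-0.003,-0.001],[0,0,0]],[[0.0025,-0.0075,-0.001],[0,0,0]],[[0.0045,-0.0135,-0.001],[0,0,0]],[[0.0065,-0.0195,-0.001],[0,0,0]],[[0.0085,-0.0255,-0.001],[0,0,0]],[[0.0105,-0.0315,-0.001],[0,0,0]],[[0.0125,-0.0375,-0.001],[0,0,0]],[[0.0145,-0.0435,0.0],[0,0,0]],[[0.0155,-0.0465,0.012],[0,0,0]],[[0.0155,-0.0465,0.02],[0,0,0]],[[0.0155,-0.0465,0.02],[0,0,0]],[[0.0155,-0.0465,0.02],[0,0,0]]]'

```text
t: 4.88
ee_pos: [0.5001, 0.1753, 0.1044]
tcp_rot: [-0.0, 0.987, 0.161, 0.001]
force: [0.5, 0.0, -0.8]
width: 0.002
grasp_force: 0.0
```

Run:
```python
from h import *
import cv2
s=state();print(s['ee_pos'],s['force'])
c=camera('side');i=c['pixels'][150:300,255:405,::-1]
print([(d['p'],d['point']) for d in pinpoint(c,'tin_center')][:2])
cv2.imwrite('pics/e1.png',cv2.resize(i,(600,600),interpolation=cv2.INTER_CUBIC))
```

```text
[0.5000933  0.17534186 0.10442731] [ 0.48342989  0.00240381 -0.83060846]
[(0.92, [0.5007, 0.1855, 0.047]), (0.87, [0.475, 0.3964, 0.0349])]
```

View pics/e1.png

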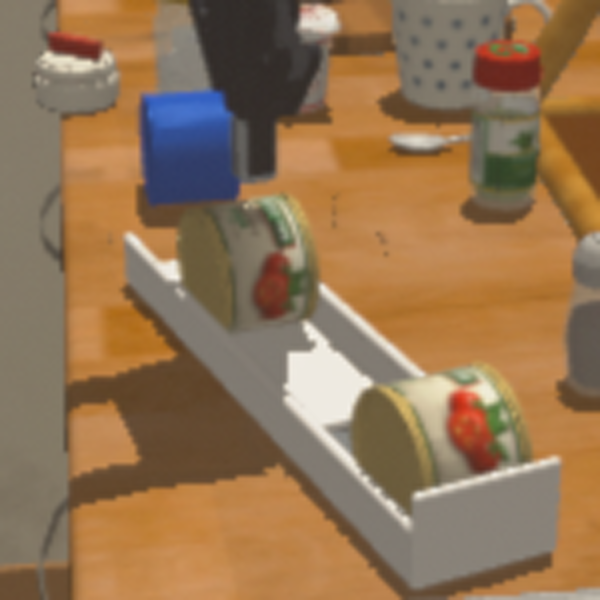

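The tin rolled (its label turned with it) about 29 mm. Next stroke.

>>> play_rows --rows '[[[-0.005,0.014,0],[0,0,0]],[[-0.007,0.02,-0.006],[0,0,0]],[[-0.007,0.02,-0.015],[0,0,0]],[[-0.007,0.02,-0.0205],[0,0,0]],[[-0.006,0.017,-0.021],[0,0,0]],[[-0.004,0.011,-0.021],[0,0,0]],[[-0.0015,0.0035,-0.021],[0,0,0]],[[0.001,-0.004,-0.021],[0,0,0]],[[0.0035,-0.0115,-0.021],[0,0,0]],[[0.006,-0.019,-0.021],[0,0,0]],[[0.0085,-0.0265,-0.02],[0,0,0]],[[0.01,-0.031,-0.006],[0,0,0]]]'

```text
t: 5.98
ee_pos: [0.5079, 0.1427, 0.0948]
tcp_rot: [0.0, 0.987, 0.161, -0.003]
force: [-0.0, 0.2, -0.9]
width: -0.002
grasp_force: 0.0
```

>>> play_rows --rows '[[[0,0,0.006],[0,0,0]],[[0,0,0.006],[0,0,0]],[[0,0,0.006],[0,0,0]],[[0,0,0.006],[0,0,0]],[[0,0,0.006],[0,0,0]],[[0,0,0.006],[0,0,0]]]'

```text
t: 6.48
ee_pos: [0.5088, 0.1442, 0.1023]
tcp_rot: [-0.0, 0.987, 0.161, -0.001]
force: [-0.1, -0.3, 0.7]
width: -0.001
grasp_force: 0.0
```

```bash
cat > m.py <<'E'
from h import *
s=state();print(s['t'],s['ee_pos'],s['force'])
for n in('side','top'):
    c=camera(n)
    for q in('tin_center','seated_center','seat'):print(n,q,[(d['p'],d['point']) for d in pinpoint(c,q)][:2])
E
python3 m.py
```

```text
6.4833 [0.50882309 0.14421304 0.10234866] [-0.05110722 -0.27481254  0.70329497]
side tin_center [(0.97, [0.4757, 0.4002, 0.0384]), (0.63, [0.5088, 0.1512, 0.0442])]
side seated_center [(0.97, [0.5686, -0.0285, 0.041])]
side seat [(0.63, [0.541, 0.055, 0.0108])]
top tin_center [(0.88, [0.4765, 0.402, 0.0322]), (0.4, [0.5082, 0.1502, 0.0462])]
top seated_center [(0.88, [0.5642, -0.0263, 0.0407])]
top seat [(0.59, [0.5438, 0.0531, 0.0078]), (0.24, [0.5616, -0.025, 0.0434])]
```

>>> play_rows --rows '[[[-0.004,0.013,0],[0,0,0]],[[-0.005,0.0185,-0.006],[0,0,0]],[[-0.005,0.0185,-0.015],[0,0,0]],[[-0.005,0.0185,-0.0205],[0,0,0]],[[-0.004,0.0155,-0.021],[0,0,0]],[[-0.002,0.0095,-0.021],[0,0,0]],[[0.0005,0.002,-0.021],[0,0,0]],[[0.003,-0.0055,-0.021],[0,0,0]],[[0.0055,-0.013,-0.021],[0,0,0]],[[0.008,-0.0205,-0.021],[0,0,0]],[[0.0105,-0.028,-0.02],[0,0,0]],[[0.012,-0.0325,-0.006],[0,0,0]]]'

```text
t: 7.88
ee_pos: [0.5201, 0.1103, 0.0951]
tcp_rot: [0.0, 0.987, 0.161, -0.002]
force: [0.3, 0.0, -1.3]
width: 0.003
grasp_force: 0.0
```

>>> play_rows --rows '[[[0,0,0.006],[0,0,0]],[[0,0,0.006],[0,0,0]],[[0,0,0.006],[0,0,0]],[[0,0,0.006],[0,0,0]],[[0,0,0.006],[0,0,0]],[[0,0,0.006],[0,0,0]]]'

```text
t: 8.38
ee_pos: [0.5208, 0.1118, 0.1024]
tcp_rot: [-0.0, 0.987, 0.161, -0.001]
force: [0.6, -0.2, 0.3]
width: -0.004
grasp_force: 0.0
```

```bash
python3 m.py
```

```text
8.3833 [0.52083743 0.11175469 0.10240255] [ 0.59750488 -0.17805769  0.28597428]
side tin_center [(0.8, [0.5183, 0.1209, 0.045]), (0.8, [0.4755, 0.4011, 0.0404])]
side seated_center [(0.83, [0.5675, -0.0266, 0.041])]
side seat [(0.94, [0.5406, 0.0548, 0.0089]), (0.62, [0.6832, 0.373, 0.0008])]
top tin_center [(0.86, [0.4802, 0.4018, 0.0349]), (0.46, [0.5193, 0.1191, 0.0482])]
top seated_center [(0.65, [0.5652, -0.0263, 0.044]), (0.37, [0.4047, 0.6009, 0.0022])]
top seat [(0.81, [0.5466, 0.0544, 0.0081])]
```

>>> play_rows --rows '[[[-0.004,0.013,0],[0,0,0]],[[-0.006,0.0195,-0.006],[0,0,0]],[[-0.006,0.0195,-0.015],[0,0,0]],[[-0.006,0.0195,-0.0205],[0,0,0]],[[-0.005,0.0165,-0.021],[0,0,0]],[[-0.003,0.0105,-0.021],[0,0,0]],[[-0.0005,0.003,-0.021],[0,0,0]],[[0.002,-0.0045,-0.021],[0,0,0]],[[0.0045,-0.012,-0.021],[0,0,0]],[[0.007,-0.0195,-0.021],[0,0,0]],[[0.0095,-0.027,-0.02],[0,0,0]],[[0.011,-0.0315,-0.006],[0,0,0]]]'

```text
t: 9.78
ee_pos: [0.5308, 0.0789, 0.0947]
tcp_rot: [-0.0, 0.987, 0.161, -0.002]
force: [-0.1, 1.0, -0.9]
width: 0.005
grasp_force: 0.0
```

>>> play_rows --rows '[[[0,0,0.006],[0,0,0]],[[0,0,0.006],[0,0,0]],[[0,0,0.006],[0,0,0]],[[0,0,0.006],[0,0,0]],[[0,0,0.006],[0,0,0]],[[0,0,0.006],[0,0,0]]]'

```text
t: 10.28
ee_pos: [0.5319, 0.0803, 0.1024]
tcp_rot: [-0.0, 0.987, 0.161, -0.001]
force: [0.7, 0.2, -1.2]
width: -0.001
grasp_force: 0.0
```

```bash
python3 m.py
```

```text
10.2833 [0.53188444 0.08031112 0.10244523] [ 0.67800807  0.15122631 -1.16888323]
side tin_center [(0.9, [0.4791, 0.3992, 0.0395]), (0.58, [0.5259, 0.088, 0.0447])]
side seated_center [(0.83, [0.5655, -0.0296, 0.0411])]
side seat [(0.6, [0.5423, 0.0526, 0.0108])]
top tin_center [(0.57, [0.4783, 0.4013, 0.0332]), (0.54, [0.5263, 0.0855, 0.0465])]
top seated_center []
top seat [(0.9, [0.5441, 0.052, 0.0086])]
```

>>> play_rows --rows '[[[-0.004,0.013,0],[0,0,0]],[[-0.007,0.0185,-0.006],[0,0,0]],[[-0.007,0.0185,-0.015],[0,0,0]],[[-0.007,0.0185,-0.0205],[0,0,0]],[[-0.006,0.0155,-0.021],[0,0,0]],[[-0.004,0.0095,-0.021],[0,0,0]],[[-0.0015,0.002,-0.021],[0,0,0]],[[0.001,-0.0055,-0.021],[0,0,0]],[[0.0035,-0.013,-0.021],[0,0,0]],[[0.006,-0.0205,-0.021],[0,0,0]],[[0.0085,-0.028,-0.02],[0,0,0]],[[0.01,-0.0325,-0.006],[0,0,0]]]'

```text
t: 11.68
ee_pos: [0.5405, 0.0469, 0.0944]
tcp_rot: [-0.0, 0.987, 0.161, -0.003]
force: [-0.8, 0.3, -0.6]
width: 0.002
grasp_force: 0.0
```

>>> play_rows --rows '[[[0,0,0.03],[0,0,0]],[[0,0,0.06],[0,0,0]],[[0,0,0.09],[0,0,0]],[[0,0,0.12],[0,0,0]],[[0,0,0.12],[0,0,0]],[[0,0,0.12],[0,0,0]],[[0,0,0.12],[0,0,0]],[[0,0,0.12],[0,0,0]]]'

```text
t: 12.35
ee_pos: [0.5413, 0.0476, 0.2147]
tcp_rot: [-0.0, 0.987, 0.161, -0.002]
force: [0.2, -0.2, -0.6]
width: 0.003
grasp_force: 0.0
```

```bash
python3 m.py
python3 - <<'E'
from h import *
import cv2
i=camera('side')['pixels'][150:300,255:405,::-1]
cv2.imwrite('pics/f1.png',cv2.resize(i,(600,600),interpolation=cv2.INTER_CUBIC))
E
```

```text
12.35 [0.54126015 0.04763168 0.21469992] [ 0.2449203  -0.24870547 -0.61978803]
side tin_center [(0.81, [0.54, 0.0512, 0.0399]), (0.75, [0.4778, 0.397, 0.0366])]
side seated_center [(0.76, [0.5672, -0.0273, 0.0405])]
side seat []
top tin_center [(0.83, [0.5371, 0.0495, 0.0459]), (0.81, [0.4752, 0.401, 0.032])]
top seated_center []
top seat [(0.9, [0.5477, 0.0495, 0.0093])]
```

View pics/f1.png

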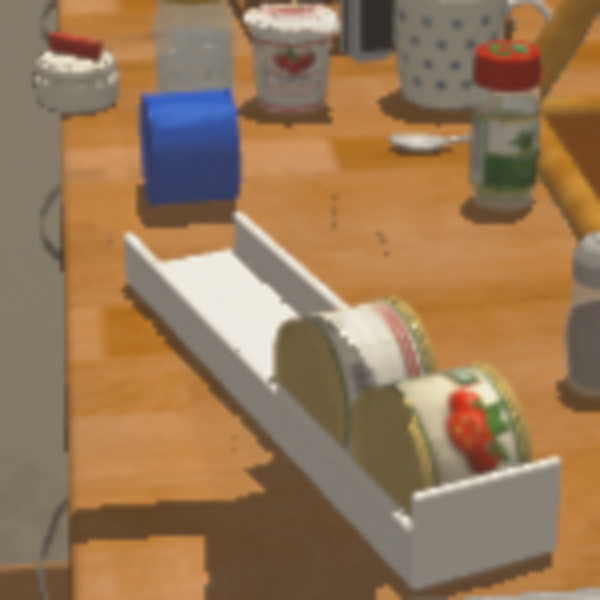

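The loose tin (crop (355,370)) sits right beside the seated tin, about 83 mm away by the network and lower, so it has dropped into the seat. I let it rest a moment, re-check and hand in.

>>> play_rows --rows '[[[0,0,0.03],[0,0,0]],[[0,0,0.03],[0,0,0]],[[0,0,0.03],[0,0,0]],[[0,0,0.03],[0,0,0]],[[0,0,0.03],[0,0,0]],[[0,0,0.03],[0,0,0]],[[0,0,0.03],[0,0,0]],[[0,0,0.03],[0,0,0]]]'

```text
t: 13.47
ee_pos: [0.5422, 0.0476, 0.2466]
tcp_rot: [-0.0, 0.987, 0.161, -0.001]
force: [-0.5, -0.1, 0.3]
width: 0.002
grasp_force: 0.0
```

Run:
```python
from h import *
import cv2
c=camera('side');i=c['pixels'][150:300,255:405,::-1]
o=cv2.imread('pics/f1.png');n=cv2.resize(i,(600,600),interpolation=cv2.INTER_CUBIC)
d=np.abs(o[280:].astype(int)-n[280:])[:,270:540].max(2);print('changed frac in tins',(d>40).mean())
p=[d for d in pinpoint(c,'tin_center')][:2];print(p)
ok=any(np.hypot(d['point'][0]-.54,d['point'][1]-.0512)<.007 for d in p)
print(ok, job_done() if ok else None)
```

```text
changed frac in tins 0.013668981481481482
[{'point': [0.4745, 0.3987, 0.0384], 'p': 0.79}, {'point': [0.5408, 0.0526, 0.0416], 'p': 0.75}]
the job is handed in; nothing more can be done
True None
```

I rolled the loose tin along the rack with five light fingertip strokes on its top. It dropped into the free seat and lay still, the other tin stayed in its seat, and I handed the job in at about 13.5 s.

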